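# Lock the focus barrel of a camera module with its knurled ring

### The job

The lens barrel of the camera module in the nest is already focused: fit the orange holding key from the rubber pad fully down over the barrel's flat-sided head, with its tail between the two prongs of the blue fork, and let go of it. Then, with the key holding the barrel still, turn the dark knurled lock ring clockwise (seen from above) until it is firmly tight, about 0.4 N m and never forced beyond 0.6 N m, and let go. Leave the key in place and do not disturb anything else on the bench.

Things in the scene. Friction and masses are not known exactly. Their poses are not given: they have to be found in the camera images.
- nest: Fixed aluminium base plate, 165 x 100 x 12 mm, carrying a black camera module (62 x 62 mm, up to 50 mm above the bench), lens up. Origin: on the bench top, directly under the vertical lens axis; z up; x points from the lens axis to the fork. The base plate reaches from 55 mm behind the axis to 110 mm ahead of it.
- fork: Blue upright fixed to the nest, its centre 72 mm from the lens axis along the nest's x; origin on the bench below it, same axes as the nest. Two prongs, each 14 mm (x) x 12 mm (y), standing from 78 to 96 mm above the bench, with a 15 mm wide gap between them for the key's tail. It stops the key, and so the barrel, from turning.
- ring_mid (a point): Point on the lens axis at mid-height of the knurled ring, 71 mm above the bench. The ring is dark steel, 54 mm in diameter, 18 mm tall (62 to 80 mm above the bench). Below it a 42 mm neck leaves room for fingertips down to 52 mm above the bench.
- head_top (a point): Top of the barrel's flat-sided head, on the lens axis, 98 mm above the bench. The head is 30 mm long (along nest x) and 15 mm wide (nest y) from 84 to 95 mm above the bench, with a stepped-in lead of 27 x 12 mm from 95 to 98 mm. It stands on a round aluminium shoulder, 38 mm in diameter, top at 84 mm, on which the key rests when fully down.
- ring (a joint): Turn of the threaded lock ring relative to the barrel, rad, growing clockwise seen from above (tightening). Starts between 0.4 and 0.9, turns with about 0.12 N m of drag, stops hard on the housing at 1.5. Its knurled sleeve is cushioned in rubber: once the ring has stopped, the torque rises by about 6 N m per rad of further hand turn. The drag carries the barrel round too if it is not held.
- barrel (a joint): Turn of the lens barrel in the housing, rad, clockwise seen from above positive. 0 at the start, its focus setting, with the head's long side along the nest's x; it moves easily (0.05 N m). With the key fitted the play is about 0.1 rad; beyond 0.2 rad either way the focus is off.
- key_grip (a point): Centre of the upright grip tab of the orange holding key (loose, about 60 g). The tab is 22 mm long (key's x), 8 mm thick (y), 20 mm tall, on the 6 mm thick key plate; this point is 16 mm above the plate's underside and 41 mm from the eye's centre along the key's x. x points from the eye to the tail end, z up. The centre of mass lies within 15 mm of the tab's centre.
- key_eye (a point): Centre of the key's eye, 3 mm above the plate's underside: a rectangular through-hole 32 mm (x) x 17 mm (y), the frame round it 42 x 29 mm. The tail, 12 mm wide and 6 mm thick, runs from the eye to 84 mm from its centre. Same axes as key_grip.
- pad: Black rubber pad, 200 x 170 x 5 mm, fixed to the bench; origin at the centre of its underside. The key lies on it at the start, with a black lens cap and a spare brass ring.
- cap_center (a point): Black lens cap on the pad, 36 mm across, 10 mm tall, centre. To be left alone.
- spare: Spare brass ring on the pad, 34 mm across, 8 mm tall, origin under its centre. To be left alone.
- meter: Red hand-held multimeter lying on the bench, 150 x 85 x 40 mm, origin under its centre. To be left alone.
- driver: Screwdriver lying on the bench, 170 mm long. To be left alone.
- swab: Cleaning brush lying on the bench, 160 mm long. To be left alone.
- probe: Black test probe with a yellow collar lying on the bench, 140 mm long. To be left alone.

How it is judged:
By the outcome, as a careful person would: the job done as asked, in the order asked, and still so for the second after the job is handed in, with the robot touching nothing.
It also fails if it takes over 64 s, if anything falls off the work surface, if the arm or the gripper's body presses on something with over 40 N, if the wrist force passes 120 N, or if a joint passes its speed limit or range.

### The arm

A 7-joint arm with a two-finger parallel gripper is mounted at the origin on the work surface. World frame = base frame: x ahead of the robot, y to its left, z up, the work surface at z = 0. Lengths are in m, angles in rad, forces in N, time in s.
With the tool pointing down it reaches from about 0.4 to 0.9 m from the base axis. Payload 5.5 kg.
Tool frame: the origin (TCP) lies at the very end of the fingers, on their centre line; the grasp point (between the pads) lies 19 mm behind it (r.grasp_offset is the distance from the TCP to the grasp point, in m); z points along the fingers, y is the line along which they close (so a half turn about z gives the same grasp; the last joint's range is limited). The gripper opens to 92 mm and grips with 3 to 60 N. Pads are 19 mm wide; open, the fingers measure 130 mm over their backs; the gripper's body (75 mm by 190 mm) begins 47 mm behind the grasp point.
Start: joints at [1.492, 0.501, -0.427, 1.55, 0.221, 1.138, -0.21], TCP at [0.218, -0.612, 0.227] pointing down, gripper open.
Joint ranges: [-2.88, 2.88], [-0.31, 2.03], [-1.54, 1.56], [0.2, 2.42], [-1.41, 4.55], [0.19, 2.02], [-2.57, 2.57]. Speed limits (rad/s): [2.57, 2.57, 3.14, 3.14, 3.14, 3.14, 3.14].

### API

Orientations are given as a 3x3 rotation matrix whose columns are the frame's x, y, z axes.
In Python, from station import readout, cams, job, r gives the robot as it stands.
- The arm moves only by the shell command python3 -m inch 'ROWS'. ROWS is JSON, a list of rows, each a list of 3 entries, a list of its own where there are three numbers: the shift along the tool's x, y, z in m, then the turn, a rotation vector about the tool's x, y, z in rad, then the opening, from -1 (shut) to 1 (fully open), so that 0 is half open. In form: [[[x, y, z], [rx, ry, rz], claw], ...]. A call has 1 to 8 rows; each row is the pose to reach, as a shift and turn from the pose commanded when the call began, along the tool's axes at that moment; what a row does not reach only later rows make up. A row lasts 1/10 s, in which the tool goes at most 50 mm and 8.59 degrees, less where a joint would pass 70% of its speed; a pose out of reach is approached as far as the arm can. A call with a gripper value outside its range is refused whole. The fingers move at their own pace and stop on an object; the grip force is fixed at half the most. Time passes only in rows, so rows that repeat a pose let the fingers close. It gives the time, the measured TCP pose, the force, the opening and the grip force at its end, in the units of the state.
- readout.state(): the state, without advancing time (a new reading comes with each control period).
- cams.snapshot(name): name is "scene" or "top"; returns a dict with "frame" (420x560x3 uint8, blue, green, red), "fx", "fy", "cx", "cy" (pixels), "R" (3x3) and "t" (3): a world point X has camera coordinates R X + t. Camera axes: x right, y down, z forward; pixel columns grow to the right and rows downward; lengths in m; the calibration is good to about 2 mm. A picture is of the moment at which its call begins. There is no depth.
- job.sign_off(): hands the job in; it is judged then, once.
The state is a dict: "clock": time; "q": joint angles; "qd": joint speeds; "joint_torque": joint torques, N m; "tool_pos": TCP position; "tcp_rot": TCP orientation; "force": force on the tool from outside, world axes, zero at the start; "ft_torque": the same for the moment, N m; "opening": finger opening in m; "grasp_force": force on a finger pad.
Only numpy, scipy, OpenCV 4.12 (cv2) and the standard library are available. Lean on these libraries where they do the work, as an engineer would, in place of code of your own. Each camera call takes 0.05 s, during which the arm holds its last target. There are 200 camera calls.

## Working session

There is one attempt and no reset: what is moved stays moved. The work goes in short steps, Python scripts to look and compute and a shell command to move; the robot and the scene stay as the last step left them, time stands still between calls to the robot, and variables do not carry over. Pictures are saved under pics/ and viewed, at most 10 in all, crops included, and the job is handed in when it is done.

```bash
ls; mkdir -p pics; python3 - <<'E'
from station import readout,cams,job,r
import cv2,numpy as np
s=readout.state(); print({k:np.round(v,3).tolist() for k,v in s.items()}); print(r.grasp_offset)
for n in("scene","top"):
    c=cams.snapshot(n); cv2.imwrite(f"pics/{n}0.png",c["frame"])
    print(n,c["fx"],c["fy"],c["cx"],c["cy"],np.round(c["R"],3).tolist(),np.round(-np.array(c["R"]).T@c["t"],3))
E
```

```text
pics
{'clock': 0.0, 'q': [1.492, 0.502, -0.427, 1.551, 0.221, 1.138, -0.21], 'qd': [0.001, 0.001, -0.0, 0.001, -0.0, 0.0, 0.0], 'joint_torque': [-0.0, -56.659, -5.816, -27.911, -0.069, 0.031, 0.0], 'tool_pos': [0.218, -0.612, 0.226], 'tcp_rot': [[0.942, 0.335, -0.001], [0.335, -0.942, 0.002], [0.0, -0.002, -1.0]], 'force': [-1.155, 1.163, 0.34], 'ft_torque': [0.026, -0.031, 0.008], 'grasp_force': 0.0, 'opening': 0.092}
0.0188
scene 453.7567034250877 453.7567034250877 276.23447241985764 213.49872196121663 [[0.104, 0.995, 0.009], [0.687, -0.065, -0.724], [-0.72, 0.082, -0.69]] [ 1.377 -0.125  0.83 ]
top 528.5104337086145 528.5104337086145 276.1834845907496 210.13041647511324 [[0.024, -1.0, 0.001], [-0.998, -0.024, -0.065], [0.065, 0.001, -0.998]] [ 0.504 -0.039  1.448]
```

View pics/top0.png

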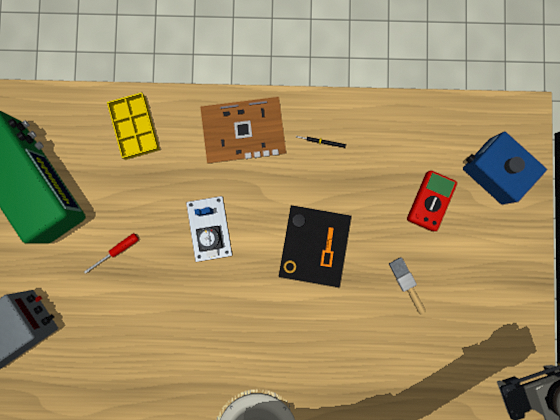

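View pics/scene0.png

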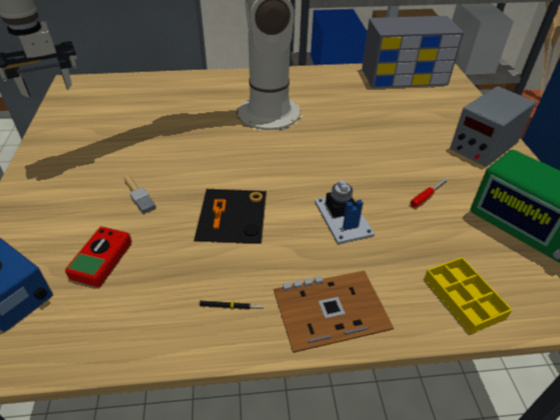

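Top view: key at about (327,247) px with its eye toward the bottom (267), nest lens at (208,238) and fork at (206,211). In the scene view the key is at (218,212), the lens at (342,188) and the fork at (352,212).

```bash
cat > h.py <<'E'
from station import readout,cams,job,r
import cv2,numpy as np
def ray(c,u,v):
    R=np.array(c["R"]);o=-R.T@np.array(c["t"])
    d=R.T@np.array([(u-c["cx"])/c["fx"],(v-c["cy"])/c["fy"],1.]);return o,d
def cast(c,u,v,z):
    o,d=ray(c,u,v);return (o+d*(z-o[2])/d[2])
def proj(c,X):
    p=np.array(c["R"])@np.array(X)+c["t"];return np.array([c["fx"]*p[0]/p[2]+c["cx"],c["fy"]*p[1]/p[2]+c["cy"]])
def tri(c1,p1,c2,p2):
    o1,d1=ray(c1,*p1);o2,d2=ray(c2,*p2)
    A=np.stack([d1,-d2],1);s=np.linalg.lstsq(A,o2-o1,rcond=None)[0]
    return (o1+d1*s[0]+o2+d2*s[1])/2, np.linalg.norm(o1+d1*s[0]-o2-d2*s[1])
def mask(c,lo,hi,box=None):
    m=cv2.inRange(cv2.cvtColor(c["frame"],cv2.COLOR_BGR2HSV),lo,hi)
    if box: 
        k=np.zeros_like(m);x0,y0,x1,y1=box;k[y0:y1,x0:x1]=255;m&=k
    return m
E
python3 - <<'E'
from h import *
T=cams.snapshot("top");S=cams.snapshot("scene")
for n,c,kb,fb in(("top",T,(305,215,345,275),(180,195,235,225)),("scene",S,(200,185,240,235),(335,190,370,240))):
    m=mask(c,(5,150,110),(22,255,255),kb)
    ys,xs=np.nonzero(m);P=np.array([cast(c,x,y,.009)[:2] for x,y in zip(xs,ys)])
    mu=P.mean(0);w,V=np.linalg.eigh(np.cov(P.T));a=V[:,1]*np.sign(V[0,1])
    t=(P-mu)@a;b=(P-mu)@np.array([-a[1],a[0]])
    print(n,"key n",len(P),"c",mu.round(4),"yaw",np.degrees(np.arctan2(a[1],a[0])).round(1),"range",t.min().round(4),t.max().round(4),b.min().round(4),b.max().round(4))
    cs,h=cv2.findContours(m,cv2.RETR_CCOMP,cv2.CHAIN_APPROX_NONE)
    for q,hh in zip(cs,h[0]):
        if hh[3]>=0:
            k=np.zeros_like(m);cv2.drawContours(k,[q],-1,255,-1);k&=~m;y,x=np.nonzero(k)
            print(" hole",len(x),x.mean(),y.mean(),cast(c,x.mean(),y.mean(),.008).round(4))
    m=mask(c,(105,120,40),(125,255,255),fb);ys,xs=np.nonzero(m);print(" fork px",len(xs),xs.mean(),ys.mean(),xs.min(),xs.max(),ys.min(),ys.max(),cast(c,xs.mean(),ys.mean(),.09).round(4))
    # nest lens crop
a=T["frame"][190:270,180:240];b=S["frame"][170:250,310:380];k=S["frame"][185:235,195:245]
rs=lambda i,s:cv2.resize(i,None,fx=s,fy=s,interpolation=cv2.INTER_CUBIC)
out=np.zeros((560,790,3),np.uint8)
A=rs(a,5);out[:A.shape[0],:A.shape[1]]=A;B=rs(b,6);out[:B.shape[0],320:320+B.shape[1]]=B
cv2.imwrite("pics/crop1.png",out)
E
```

```text
top key n 251 c [ 0.4965 -0.18  ] yaw -6.8 range -0.0481 0.0589 -0.0154 0.0154
 hole 59 326.45762711864404 257.96610169491527 [ 0.4706 -0.177   0.008 ]
 fork px 94 203.31914893617022 210.90425531914894 195 212 207 215 [0.5857 0.1499 0.09  ]
scene key n 187 c [ 0.4955 -0.1794] yaw -6.5 range -0.0466 0.0604 -0.0152 0.0157
 hole 30 219.23333333333332 204.4 [ 0.4699 -0.1759  0.008 ]
 fork px 386 351.81088082901556 214.21761658031087 344 361 200 228 [0.6244 0.1406 0.09  ]
```

View pics/crop1.png

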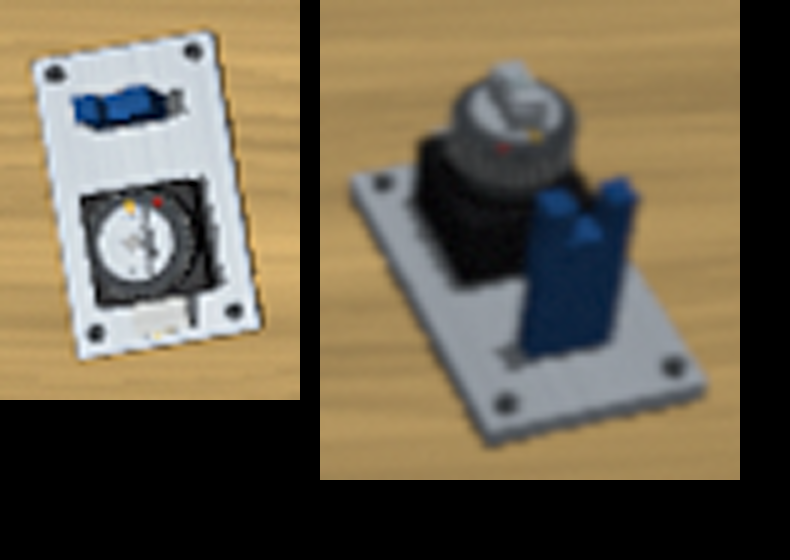

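Crop: plate corners in the top view are at about (187,203), (223,196), (232,256) and (196,262) px. The fork lies toward +x, and the head's long side runs along nest x.

```bash
cat >> h.py <<'E'
def rel(p,yaw=None,s=None):
    s=s or readout.state();R=np.array(s["tcp_rot"]);d=R.T@(np.array(p)-s["tool_pos"])
    cur=np.arctan2(R[1,0],R[0,0]);dz=None if yaw is None else (cur-np.radians(yaw)+np.pi/2)%np.pi-np.pi/2
    print("shift",d.round(4),"rz",dz,"cur yaw",np.degrees(cur).round(2),"q7",s["q"][6].round(3) if hasattr(s["q"][6],'round') else s["q"][6])
E
python3 - <<'E'
from h import *
T=cams.snapshot("top");S=cams.snapshot("scene")
for n,c,b in(("top",T,(180,190,240,270)),("scene",S,(305,180,380,250))):
    m=mask(c,(0,0,120),(180,55,255),b);m=cv2.morphologyEx(m,cv2.MORPH_OPEN,np.ones((2,2)))
    P=np.array([cast(c,x,y,.012)[:2] for y,x in np.argwhere(m)],np.float32)
    (cx,cy),(w,h),a=cv2.minAreaRect(P);print(n,"plate",len(P),cx,cy,w,h,a)
    th=np.radians(a if w>h else a+90);ax=np.array([np.cos(th),np.sin(th)]);ax*=np.sign(ax[0])
    print("  axis pt",np.array([cx,cy])-.0275*ax,"yaw",np.degrees(np.arctan2(ax[1],ax[0])))
# shoulder disk in top: bright pixels inside the ring
m=mask(T,(0,0,110),(180,60,255),(198,228,220,250))
y,x=np.nonzero(m);(u,v),rad=cv2.minEnclosingCircle(np.stack([x,y],1).astype(np.float32))
print("disk",x.mean(),y.mean(),u,v,rad,cast(T,x.mean(),y.mean(),.086),cast(T,u,v,.084))
rel([.511,-.1815,.13],-6.7)
E
```

```text
top plate 1677 0.5407116413116455 0.14239980280399323 0.16538159549236298 0.10037222504615784 10.866599082946777
  axis pt [0.51370475 0.13721542] yaw 10.866599082946776
scene plate 794 0.5233453512191772 0.14730073511600494 0.21853096783161163 0.11065083742141724 10.629076957702637
  axis pt [0.4963172  0.14222836] yaw 10.629076957702637
disk 206.4729064039409 238.3399014778325 208.5 238.5 14.849342346191406 [0.51542771 0.14005517 0.086     ] [0.51515594 0.1350829  0.084     ]
shift [ 0.4206 -0.3074  0.0966] rz 0.4586889404570007 cur yaw 19.58 q7 -0.21
```

```bash
python3 -m inch '[[[0.42,-0.307,0],[0,0,0.459],1],[[0.42,-0.307,0],[0,0,0.459],1],[[0.42,-0.307,0],[0,0,0.459],1],[[0.42,-0.307,0],[0,0,0.459],1],[[0.42,-0.307,0],[0,0,0.459],1],[[0.42,-0.307,0],[0,0,0.459],1],[[0.42,-0.307,0],[0,0,0.459],0.3],[[0.42,-0.307,0],[0,0,0.459],0]]'; python3 - <<'E'
from h import *
rel([.511,-.1815,.08],-6.7)
E
```

```text
clock: 1.1
tool_pos: [0.4439, -0.2801, 0.2271]
tcp_rot: [[0.993, -0.117, 0.001], [-0.117, -0.993, -0.001], [0.001, 0.001, -1.0]]
force: [1.9, -1.5, 0.3]
opening: 0.0804
grasp_force: 0.0
shift [ 0.055  -0.1058  0.147 ] rz -0.00041863697053101667 cur yaw -6.72 q7 -1.323
```

```bash
python3 -m inch '[[[0.055,-0.106,0.05],[0,0,0],0],[[0.055,-0.106,0.1],[0,0,0],0],[[0.055,-0.106,0.147],[0,0,0],0],[[0.055,-0.106,0.147],[0,0,0],0],[[0.055,-0.106,0.147],[0,0,0],0],[[0.055,-0.106,0.147],[0,0,0],0],[[0.055,-0.106,0.147],[0,0,0],0]]'; python3 - <<'E'
from h import *
rel([.511,-.1815,.013],-6.7)
S=cams.snapshot("scene");f=S["frame"][130:250,160:300];cv2.imwrite("pics/g1.png",cv2.resize(f,None,fx=5,fy=5,interpolation=cv2.INTER_CUBIC))
E
```

```text
clock: 1.8
tool_pos: [0.5111, -0.1846, 0.0817]
tcp_rot: [[0.993, -0.118, 0.003], [-0.118, -0.993, -0.002], [0.003, 0.002, -1.0]]
force: [-0.7, -0.1, 0.2]
opening: 0.0462
grasp_force: 0.0
shift [-0.0007 -0.0031  0.0687] rz -0.0016140135524989052 cur yaw -6.79 q7 -1.685
```

View pics/g1.png

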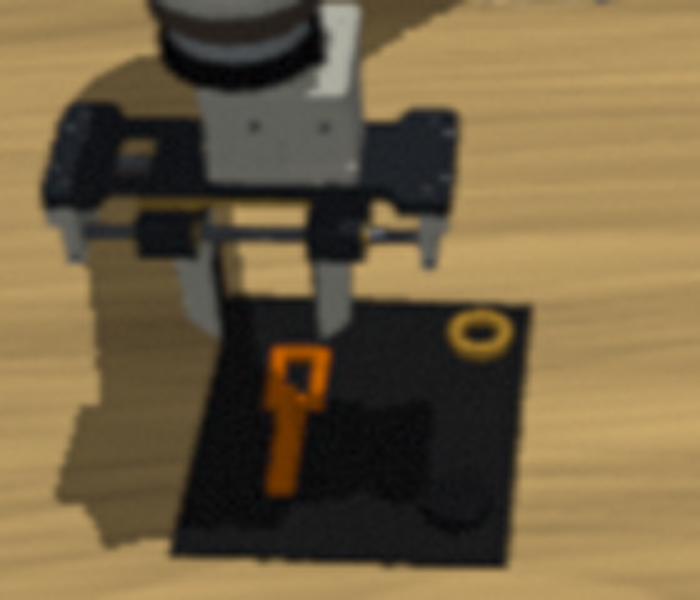

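The fingers straddle the key (fingertips at crop (210,330) and (335,330), key at (290,420)), so I'm descending.

```bash
python3 -m inch '[[[-0.001,-0.003,0.035],[0,0,0],0],[[-0.001,-0.003,0.055],[0,0,0],0],[[-0.001,-0.003,0.067],[0,0,0],0],[[-0.001,-0.003,0.067],[0,0,0],0],[[-0.001,-0.003,0.067],[0,0,0],0]]';python3 -m inch '[[[0,0,0],[0,0,0],-1],[[0,0,0],[0,0,0],-1],[[0,0,0],[0,0,0],-1],[[0,0,0],[0,0,0],-1],[[0,0,0],[0,0,0],-1],[[0,0,0],[0,0,0],-1]]'
```

```text
clock: 2.35
tool_pos: [0.5104, -0.1807, 0.0141]
tcp_rot: [[0.993, -0.118, 0.002], [-0.118, -0.993, -0.001], [0.002, 0.001, -1.0]]
force: [0.5, 0.4, -0.1]
opening: 0.046
grasp_force: 0.0
clock: 2.95
tool_pos: [0.5095, -0.1799, 0.0129]
tcp_rot: [[0.993, -0.117, 0.0], [-0.117, -0.993, -0.0], [0.0, 0.0, -1.0]]
force: [-0.7, -0.5, 2.3]
opening: 0.0077
grasp_force: 30.0
```

```bash
python3 -m inch '[[[0,0,-0.05],[0,0,0],-1],[[0,0,-0.1],[0,0,0],-1],[[0,0,-0.14],[0,0,0],-1],[[0.002,-0.05,-0.14],[0,0,0],-1],[[0.003,-0.1,-0.14],[0,0,0],-1],[[0.004,-0.15,-0.14],[0,0,-0.1],-1],[[0.005,-0.19,-0.14],[0,0,-0.2],-1],[[0.005,-0.23,-0.14],[0,0,-0.307],-1]]'
python3 - <<'E'
from h import *
rel([.553,.1448,.145],10.9)
E
```

```text
clock: 3.75
tool_pos: [0.5411, 0.05, 0.1528]
tcp_rot: [[0.981, 0.194, 0.0], [0.194, -0.981, -0.0], [0.0, 0.0, -1.0]]
force: [1.4, -0.4, -0.9]
opening: 0.0079
grasp_force: 30.0
shift [ 0.03   -0.0907  0.0078] rz 0.00450060451722023 cur yaw 11.16 q7 -1.813
```

```bash
python3 -m inch '[[[0.015,-0.045,0.007],[0,0,0.004],-1],[[0.03,-0.085,0.007],[0,0,0.004],-1],[[0.03,-0.091,0.007],[0,0,0.004],-1],[[0.03,-0.091,0.007],[0,0,0.004],-1],[[0.03,-0.091,0.007],[0,0,0.004],-1],[[0.03,-0.091,0.007],[0,0,0.004],-1]]'
python3 - <<'E'
from h import *
out=np.zeros((600,800,3),np.uint8)
for i,(n,b) in enumerate((("top",(175,185,245,275)),("scene",(305,145,375,245)))):
    f=cams.snapshot(n)["frame"];f=f[b[1]:b[3],b[0]:b[2]];f=cv2.resize(f,None,fx=5.6,fy=5.6,interpolation=cv2.INTER_CUBIC);out[:f.shape[0],i*400:i*400+f.shape[1]]=f
cv2.imwrite("pics/n1.png",out)
E
```

```text
clock: 4.35
tool_pos: [0.5536, 0.1405, 0.1454]
tcp_rot: [[0.983, 0.182, -0.0], [0.182, -0.983, -0.002], [-0.001, 0.001, -1.0]]
force: [-0.4, -0.5, -0.2]
opening: 0.0078
grasp_force: 30.0
```

View pics/n1.png

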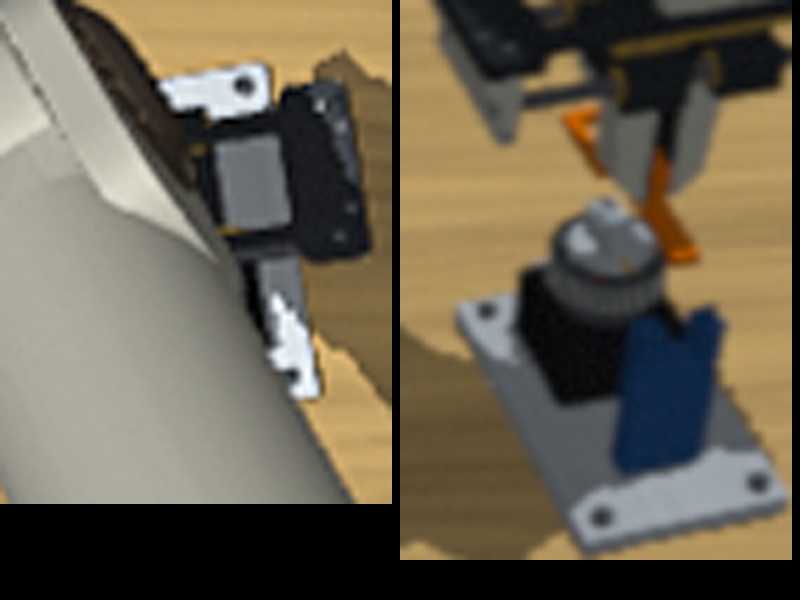

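Scene crop n1: key eye at (590,120), tail end at (683,252), held above head (605,215) and fork tops (650,320)/(710,315). The arm hides the nest from the top camera, so I'll refine from the scene camera.

```bash
python3 - <<'E'
from h import *
c=cams.snapshot("scene");s=readout.state();p=np.array(s["tool_pos"]);R=np.array(s["tcp_rot"]);ax=R[:2,0]/np.linalg.norm(R[:2,0]);ay=np.array([-ax[1],ax[0]])
print(p,np.degrees(np.arctan2(ax[1],ax[0])))
m=mask(c,(3,140,60),(22,255,255),(325,155,365,200));zt=p[2]-.0079+.006
Q=np.array([cast(c,x,y,zt)[:2] for y,x in np.argwhere(m)])-p[:2];L=np.stack([Q@ax,Q@ay],1)*1e3
for lo in range(-70,60,6):
    k=L[(L[:,0]>=lo)&(L[:,0]<lo+6)]
    if len(k):print(lo,len(k),k[:,1].min().round(1),k[:,1].max().round(1))
print("x range",L[:,0].min(),L[:,0].max())
# fork prong tops
f0=cv2.imread("pics/scene0.png");hs=cv2.cvtColor(f0,cv2.COLOR_BGR2HSV)[195:235,340:368]
for y in range(0,18): print(195+y,' '.join(f"{hs[y,x,2] if 100<hs[y,x,0]<130 and hs[y,x,1]>100 else 0:3d}" for x in range(28)))
# head / shoulder gray
g=cv2.cvtColor(f0,cv2.COLOR_BGR2GRAY)[178:200,328:358]
for y in range(22): print(178+y,' '.join(f"{v:3d}" for v in g[y]))
nest=np.array([.5137,.1372]);a=np.radians(10.9);X=np.array([np.cos(a),np.sin(a)]);Y=np.array([-X[1],X[0]])
for n,(x,y,z) in dict(Pl1=(65,7.5,96),Pl2=(79,7.5,96),Pl3=(79,19.5,96),Pl4=(65,19.5,96),Pr1=(65,-7.5,96),Pr2=(79,-7.5,96),Pr3=(79,-19.5,96),Pr4=(65,-19.5,96),H1=(13.5,6,98),H2=(13.5,-6,98),H3=(-13.5,-6,98),H4=(-13.5,6,98)).items():
    print(n,proj(c,[*(nest+X*x/1e3+Y*y/1e3),z/1e3]).round(1))
E
```

```text
[0.55378515 0.14125695 0.14572343] 10.502040867109146
-64 2 -10.5 -8.2
-58 11 -16.0 1.4
-52 10 -17.5 -0.1
-46 6 -18.1 -8.0
-40 7 -17.2 -8.6
-34 4 -16.3 -10.1
-28 5 -17.8 -13.1
-22 4 -18.4 15.1
-16 11 -17.5 15.8
-10 5 6.6 12.7
-4 4 5.1 11.2
2 6 2.0 8.2
8 9 -5.5 5.2
14 11 -9.3 5.9
20 10 -7.6 5.2
26 11 -6.8 6.8
32 10 -7.4 5.3
38 11 -8.1 6.9
44 12 -9.5 5.4
50 7 -7.9 2.5
x range -76.58057616163065 53.994058852061464
195   0   0   0   0   0   0   0   0   0   0   0   0   0   0   0   0   0   0   0   0   0   0   0   0   0   0   0   0
196   0   0   0   0   0   0   0   0   0   0   0   0   0   0   0   0   0   0   0   0   0   0   0   0   0   0   0   0
197   0   0   0   0   0   0   0   0   0   0   0   0   0   0   0   0   0   0   0   0   0   0   0   0   0   0   0   0
198   0   0   0   0   0   0   0   0   0   0   0   0   0   0   0   0   0   0   0   0   0   0   0   0   0   0   0   0
199   0   0   0   0   0   0   0   0   0   0   0   0   0   0   0   0   0   0   0   0   0   0   0   0   0   0   0   0
200   0   0   0   0   0   0   0   0   0   0  25   0   0   0   0   0   0   0   0 110 109   0   0   0   0  
[... 3642 characters left out ...]
  16  18  33  49  55  56  59  62  54  54  51  54  54  50  47  49  55  59  59  57  57  66  76 105 137 144 142 141 141
197  14  12  11  16  36  51  54  57  60  56  58  56  53  54  55  54  52  58  60  64  59  60  63  63  90 126 139 140 138 139
198   9  14  10  11  21  37  48  53  59  58  60  59  54  55  56  58  57  61  58  64  61  55  52  42  62 103 127 136 136 136
199   7   6  11  10  12  19  32  41  52  56  58  57  55  60  58  61  60  62  56  60  57  40  29  21  32  65 103 126 127 122
Pl1 [354.2 198.4]
Pl2 [356.6 202.1]
Pl3 [361.2 201.2]
Pl4 [358.7 197.5]
Pr1 [348.6 199.5]
Pr2 [350.9 203.3]
Pr3 [346.3 204.2]
Pr4 [344.  200.5]
H1 [345.4 184.8]
H2 [341.  185.7]
H3 [336.8 179.1]
H4 [341.2 178.3]
```

```bash
python3 - <<'E'
from h import *
c=cams.snapshot("scene");T=cams.snapshot("top")
nest=np.array([.5137,.1372]);a=np.radians(10.9);X=np.array([np.cos(a),np.sin(a)]);Y=np.array([-X[1],X[0]])
W=lambda x,y,z:[*(nest+X*x/1e3+Y*y/1e3),z/1e3]
t=np.linspace(0,2*np.pi,181)
for n,r_,z in(("shoulder",19,84),("ringtop",27,80),("ringbot",27,62)):
    for cn,cc in(("scene",c),("top",T)):
        P=np.array([proj(cc,W(r_*np.cos(q),r_*np.sin(q),z)) for q in t]);print(n,cn,"u",P[:,0].min().round(1),P[:,0].max().round(1),"v",P[:,1].min().round(1),P[:,1].max().round(1))
for q in((-55,50),(-55,-50),(110,-50),(110,50)): print("plate",q,proj(c,W(*q,12)).round(1),proj(c,W(*q,0)).round(1))
for q in((-31,31),(-31,-31),(31,-31),(31,31)): print("module",q,proj(c,W(*q,50)).round(1))
f0=cv2.imread("pics/scene0.png");f=f0[175:250,310:380];f=cv2.resize(f,None,fx=8,fy=8,interpolation=cv2.INTER_NEAREST)
cv2.imwrite("pics/z0.png",f)
t0=cv2.imread("pics/top0.png")
g=cv2.cvtColor(t0,cv2.COLOR_BGR2GRAY)[222:256,193:226]
print("top ring row 238",g[16]);print("col 208",g[:,15])
E
```

```text
shoulder scene u 333.0 348.0 v 181.4 191.0
shoulder top u 200.3 215.0 v 231.7 246.4
ringtop scene u 329.7 351.0 v 180.6 194.3
ringtop top u 197.4 218.3 v 228.6 249.5
ringbot scene u 329.1 350.1 v 185.9 199.7
ringbot top u 198.4 219.1 v 228.8 249.5
plate (-55, 50) [346.7 190.5] [346.2 193.8]
plate (-55, -50) [312.8 197.2] [312.5 200.5]
plate (110, -50) [335.9 239.8] [335.4 243.1]
plate (110, 50) [372.8 231.6] [372.1 234.9]
module (-31, 31) [345.4 186.6]
module (-31, -31) [323.6 190.9]
module (31, -31) [332.5 206.2]
module (31, 31) [354.9 201.6]
top ring row 238 [220 219 225 203  81  54 143 237 218 214 214 191 175 183 169 129 113 137
 232 224 219 166  62  75  83  75   9   4  32  79 154 231 217]
col 208 [215 217 218 226 198  72  57  71  84 133 163 174 182 153 183 179 129 159
 218 214 220 218 225 209  83  74  82  49 138 229 215 208 206 212]
```

View pics/z0.png

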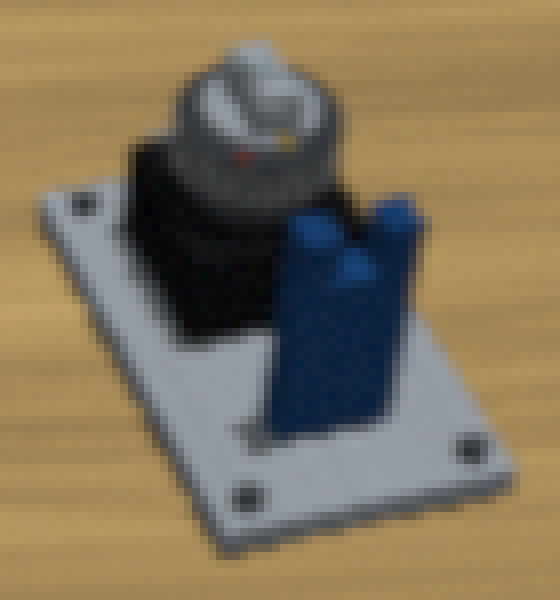

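Zoomed view z0: plate corners at (222,557), (515,470) and (40,195). Prong tops are at (317,230) and (400,215), and the shoulder centre is at about (262,108). All sit about +1.4 px in u and v from the top-based guess, so I'm shifting the estimate to about (0.5165,0.139). I'll compare key and nest again at low height.

```bash
python3 - <<'E'
from h import *
rel([.5551,.1464,.1105],10.9)
E
```

```text
shift [ 0.0022 -0.0041  0.0353] rz -0.0059653543719739854 cur yaw 10.56 q7 -2.0
```

```bash
python3 -m inch '[[[0.002,-0.004,0.02],[0,0,-0.006],-1],[[0.002,-0.004,0.035],[0,0,-0.006],-1],[[0.002,-0.004,0.035],[0,0,-0.006],-1],[[0.002,-0.004,0.035],[0,0,-0.006],-1],[[0.002,-0.004,0.035],[0,0,-0.006],-1],[[0.002,-0.004,0.035],[0,0,-0.006],-1]]'
python3 - <<'E'
from h import *
c=cams.snapshot("scene")
f=c["frame"][168:232,322:372];cv2.imwrite("pics/n2.png",cv2.resize(f,None,fx=9,fy=9,interpolation=cv2.INTER_CUBIC))
E
```

```text
clock: 5.2
tool_pos: [0.5553, 0.1475, 0.1115]
tcp_rot: [[0.982, 0.191, 0.001], [0.191, -0.982, 0.0], [0.001, 0.0, -1.0]]
force: [-0.5, -0.1, -0.1]
opening: 0.0077
grasp_force: 30.0
```

View pics/n2.png

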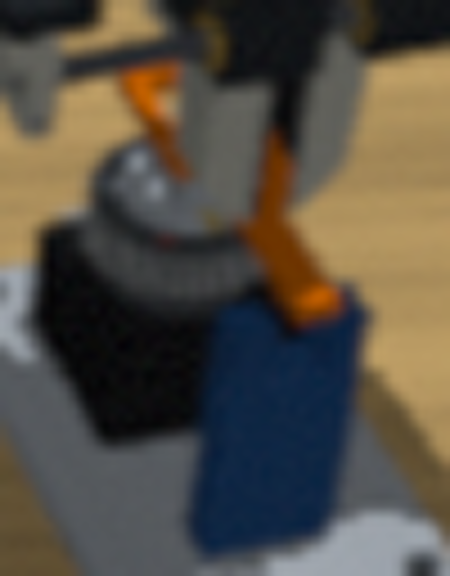

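n2: tail end face at (314,305), centred over the fork gap (blue from 220 to 362, bright tops centred at about 300). It looks about 2 mm short in +x. I'm descending with force feedback.

```bash
python3 -m inch '[[[0.002,0,0.001],[0,0,0],-1],[[0.002,0,0.003],[0,0,0],-1],[[0.002,0,0.004],[0,0,0],-1],[[0.002,0,0.005],[0,0,0],-1],[[0.002,0,0.006],[0,0,0],-1],[[0.002,0,0.007],[0,0,0],-1],[[0.002,0,0.007],[0,0,0],-1]]'
```

```text
clock: 5.95
tool_pos: [0.5566, 0.1477, 0.1035]
tcp_rot: [[0.982, 0.191, -0.0], [0.191, -0.982, -0.0], [-0.0, 0.0, -1.0]]
force: [-0.4, -0.9, -0.9]
opening: 0.0081
grasp_force: 30.0
```

It went below the head top (98 mm) without contact, so the lead is in the eye. I'm probing x for centre.

```bash
python3 -m inch '[[[0.001,0,0],[0,0,0],-1],[[0.001,0,0],[0,0,0],-1],[[0.001,0,0],[0,0,0],-1]]'|grep -E "pos|force"; python3 -m inch '[[[0.001,0,0],[0,0,0],-1],[[0.001,0,0],[0,0,0],-1],[[0.001,0,0],[0,0,0],-1]]'|grep -E "pos|force"
```

```text
tool_pos: [0.5575, 0.1479, 0.1036]
force: [-0.7, -0.2, -0.1]
grasp_force: 30.0
tool_pos: [0.5577, 0.1479, 0.1034]
force: [-4.6, -1.0, -0.3]
grasp_force: 30.0
```

```bash
python3 -m inch '[[[-0.003,0,0],[0,0,0],-1],[[-0.003,0,0],[0,0,0],-1],[[-0.003,0,0],[0,0,0],-1]]'|grep -E "pos|force";python3 -m inch '[[[-0.001,0,0],[0,0,0],-1],[[-0.001,0,0],[0,0,0],-1],[[-0.001,0,0],[0,0,0],-1]]'|grep -E "pos|force"
```

```text
tool_pos: [0.5567, 0.1477, 0.1042]
force: [-0.5, -0.5, -0.3]
grasp_force: 30.0
tool_pos: [0.5549, 0.1474, 0.1038]
force: [0.5, 0.8, -1.4]
grasp_force: 30.0
```

```bash
python3 -m inch '[[[-0.001,0,0],[0,0,0],-1],[[-0.001,0,0],[0,0,0],-1],[[-0.001,0,0],[0,0,0],-1]]'|grep -E "pos|force";python3 -m inch '[[[-0.001,0,0],[0,0,0],-1],[[-0.001,0,0],[0,0,0],-1],[[-0.001,0,0],[0,0,0],-1]]'|grep -E "pos|force"
```

```text
tool_pos: [0.5537, 0.1472, 0.1037]
force: [0.1, 0.7, -0.3]
grasp_force: 30.0
tool_pos: [0.5528, 0.147, 0.1038]
force: [-0.2, -0.6, -0.6]
grasp_force: 30.0
```

```bash
python3 -m inch '[[[-0.001,0,0],[0,0,0],-1],[[-0.001,0,0],[0,0,0],-1],[[-0.001,0,0],[0,0,0],-1]]'|grep -E "pos|force"
```

```text
tool_pos: [0.5524, 0.1469, 0.1039]
force: [2.6, -0.1, -0.4]
grasp_force: 30.0
```

```bash
python3 -m inch '[[[0.0037,0,0],[0,0,0],-1],[[0.0037,0,0],[0,0,0],-1],[[0.0037,0,0],[0,0,0],-1],[[0.0037,0.0015,0],[0,0,0],-1],[[0.0037,0.0015,0],[0,0,0],-1],[[0.0037,0.0015,0],[0,0,0],-1]]'|grep -E "pos|force";python3 -m inch '[[[0,0.001,0],[0,0,0],-1],[[0,0.001,0],[0,0,0],-1],[[0,0.001,0],[0,0,0],-1]]'|grep -E "pos|force"
```

```text
tool_pos: [0.5556, 0.1459, 0.1037]
force: [0.3, 0.4, -0.2]
grasp_force: 30.0
tool_pos: [0.556, 0.145, 0.1038]
force: [-0.9, -0.3, 0.4]
grasp_force: 30.0
```

```bash
python3 -m inch '[[[0,-0.004,0],[0,0,0],-1],[[0,-0.004,0],[0,0,0],-1],[[0,-0.004,0],[0,0,0],-1]]'|grep -E "pos|force";python3 -m inch '[[[0,-0.001,0],[0,0,0],-1],[[0,-0.001,0],[0,0,0],-1],[[0,-0.001,0],[0,0,0],-1]]'|grep -E "pos|force"
```

```text
tool_pos: [0.5551, 0.1494, 0.1038]
force: [-0.4, 0.5, -0.7]
grasp_force: 30.0
tool_pos: [0.5551, 0.1499, 0.1038]
force: [-1.1, -0.4, 0.2]
grasp_force: 30.0
```

```bash
python3 -m inch '[[[0,-0.001,0],[0,0,0],-1],[[0,-0.001,0],[0,0,0],-1],[[0,-0.001,0],[0,0,0],-1]]'|grep -E "pos|force";python3 -m inch '[[[0,0.006,0],[0,0,0],-1],[[0,0.006,0],[0,0,0],-1],[[0,0.007,0],[0,0,0],-1],[[0,0.007,0],[0,0,0],-1]]'|grep -E "pos|force"
```

```text
tool_pos: [0.555, 0.1501, 0.1038]
force: [-0.2, -3.2, 1.8]
grasp_force: 30.0
tool_pos: [0.556, 0.1448, 0.1038]
force: [-0.7, 1.1, -0.9]
grasp_force: 30.0
```

Centre is at about TCP (0.5555,0.1474). Returning there and descending.

```bash
python3 -m inch '[[[0,-0.0036,0],[0,0,0],-1],[[0,-0.0036,0],[0,0,0],-1],[[0,-0.0036,0.001],[0,0,0],-1],[[0,-0.0036,0.002],[0,0,0],-1],[[0,-0.0036,0.003],[0,0,0],-1],[[0,-0.0036,0.004],[0,0,0],-1],[[0,-0.0036,0.004],[0,0,0],-1]]'
```

```text
clock: 10.95
tool_pos: [0.5553, 0.1475, 0.0995]
tcp_rot: [[0.982, 0.191, -0.0], [0.191, -0.982, -0.0], [-0.0, 0.0, -1.0]]
force: [1.0, 0.3, -0.1]
opening: 0.0078
grasp_force: 30.0
```

```bash
python3 -m inch '[[[0,0,0.002],[0,0,0],-1],[[0,0,0.004],[0,0,0],-1],[[0,0,0.006],[0,0,0],-1],[[0,0,0.007],[0,0,0],-1],[[0,0,0.007],[0,0,0],-1]]';python3 -m inch '[[[0,0,0.0005],[0,0,0],-1],[[0,0,0.001],[0,0,0],-1],[[0,0,0.001],[0,0,0],-1]]'|grep -E "pos|force"
```

```text
clock: 11.45
tool_pos: [0.5553, 0.1475, 0.0925]
tcp_rot: [[0.982, 0.191, -0.0], [0.191, -0.982, -0.0], [-0.0, 0.0, -1.0]]
force: [0.7, 0.4, -1.0]
opening: 0.0079
grasp_force: 30.0
tool_pos: [0.5555, 0.1476, 0.0918]
force: [-0.2, -0.2, -0.3]
grasp_force: 30.0
```

```bash
python3 -m inch '[[[0,0,0.0005],[0,0,0],-1],[[0,0,0.001],[0,0,0],-1],[[0,0,0.001],[0,0,0],-1]]'|grep -E "pos|force"
```

```text
tool_pos: [0.5557, 0.1477, 0.0916]
force: [-2.3, -0.6, 5.7]
grasp_force: 30.0
```

Seated on the shoulder (about 6 N up). Releasing and lifting.

```bash
python3 -m inch '[[[0,0,0],[0,0,0],-0.4],[[0,0,0],[0,0,0],-0.4],[[0,0,0],[0,0,0],-0.4],[[0,0,0],[0,0,0],-0.4],[[0,0,-0.03],[0,0,0],-0.4],[[0,0,-0.08],[0,0,0],0],[[0,0,-0.1],[0,0,0],0.5],[[0,0,-0.1],[0,0,0],1]]'
python3 - <<'E'
from h import *
c=cams.snapshot("scene")
f=c["frame"][160:232,322:372];cv2.imwrite("pics/n3.png",cv2.resize(f,None,fx=8,fy=8,interpolation=cv2.INTER_CUBIC))
E
```

```text
clock: 12.85
tool_pos: [0.5579, 0.1487, 0.1945]
tcp_rot: [[0.982, 0.191, 0.007], [0.191, -0.982, 0.001], [0.007, -0.0, -1.0]]
force: [0.3, -0.1, -0.2]
opening: 0.0471
grasp_force: 0.0
```

View pics/n3.png

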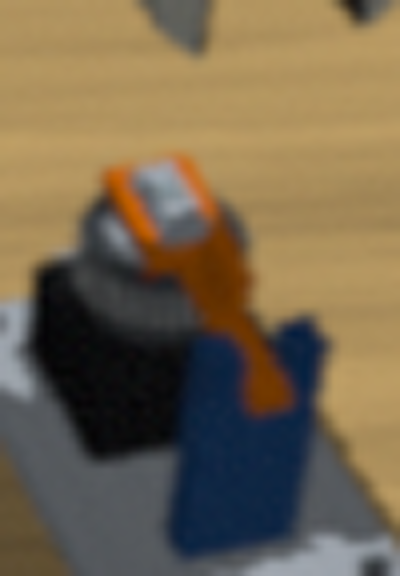

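n3: the eye frame sits flat round the head (165,200) and the tail (265,390) lies between the prongs. Next the ring: I'm moving above the axis and checking which way joint 7 goes.

```bash
python3 -m inch '[[[-0.04,0,0],[0,0,0.15],1],[[-0.04,0,0],[0,0,0.3],1],[[-0.04,0,0],[0,0,0.3],1],[[-0.04,0,0],[0,0,0.3],1]]'|grep pos
python3 - <<'E'
from h import *
rel([.5163,.1400,.15],70)
print(readout.state()["q"])
E
```

```text
tool_pos: [0.5163, 0.1398, 0.19]
shift [ 0.     -0.0003  0.04  ] rz -1.326128089212755 cur yaw -5.98 q7 -2.227
[ 0.22023795  0.37617896 -0.6541654   1.87078764  0.27159893  0.98502095
 -2.22737206]
```

Joint 7 falls with +rz, so I need the half-turn alternative: turn −4.05 rad to ψ≈226° (finger line 125° in the nest frame).

```bash
python3 -m inch '[[[0,0,0],[0,0,-0.15],1],[[0,0,0],[0,0,-0.3],1],[[0,0,0],[0,0,-0.45],1],[[0,0,0],[0,0,-0.6],1],[[0,0,0],[0,0,-0.75],1],[[0,0,0],[0,0,-0.9],1],[[0,0,0],[0,0,-1.05],1],[[0,0,0],[0,0,-1.2],1]]'|grep pos
python3 -m inch '[[[0,0,0],[0,0,-0.15],1],[[0,0,0],[0,0,-0.3],1],[[0,0,0],[0,0,-0.45],1],[[0,0,0],[0,0,-0.6],1],[[0,0,0],[0,0,-0.75],1],[[0,0,0],[0,0,-0.9],1],[[0,0,0],[0,0,-1.05],1],[[0,0,0],[0,0,-1.2],1]]'|grep pos
python3 -m inch '[[[0,0,0],[0,0,-0.15],1],[[0,0,0],[0,0,-0.3],1],[[0,0,0],[0,0,-0.45],1],[[0,0,0],[0,0,-0.6],1],[[0,0,0],[0,0,-0.75],1],[[0,0,0],[0,0,-0.9],1],[[0,0,0],[0,0,-1.05],1],[[0,0,0],[0,0,-1.2],1]]'|grep pos
python3 - <<'E'
from h import *
rel([.5163,.1400,.055],225.9)
print(readout.state()["q"])
E
```

```text
tool_pos: [0.5169, 0.1401, 0.1904]
tool_pos: [0.5171, 0.14, 0.1906]
tool_pos: [0.5171, 0.1399, 0.1905]
shift [7.000e-04 1.000e-04 1.355e-01] rz -0.44282005504606303 cur yaw -159.47 q7 0.92
[ 0.66979253  0.78935554 -1.42562014  1.85788008  0.82585486  1.26688337
  0.91997653]
```

```bash
python3 -m inch '[[[0,0,0],[0,0,-0.15],1],[[0,0,0],[0,0,-0.3],1],[[0,0,0],[0,0,-0.443],1],[[0,0,0],[0,0,-0.443],1],[[0,0,0],[0,0,-0.443],1]]'|grep pos
python3 -m inch '[[[0,0,0.04],[0,0,0],1],[[0,0,0.07],[0,0,0],1],[[0,0,0.09],[0,0,0],1],[[0,0,0.1],[0,0,0],1],[[0,0,0.1],[0,0,0],1],[[0,0,0.1],[0,0,0],1]]'
python3 - <<'E'
from h import *
rel([.5163,.1400,.056],225.9)
s=readout.state();print(s["q"],s["ft_torque"])
E
```

```text
tool_pos: [0.5166, 0.1401, 0.1905]
clock: 16.8
tool_pos: [0.5168, 0.1406, 0.0917]
tcp_rot: [[-0.702, -0.712, 0.001], [-0.712, 0.702, 0.001], [-0.001, -0.0, -1.0]]
force: [-0.0, -0.1, 0.3]
opening: 0.0919
grasp_force: 0.0
shift [ 0.0008 -0.0001  0.0357] rz -0.008104300079478932 cur yaw -134.56 q7 1.236
[ 0.61060152  0.93773623 -1.334313    1.9296595   1.01503394  1.17474363
  1.23638269] [ 0.13128354 -0.07087662  0.00019883]
```

```bash
python3 -m inch '[[[0,0,0.02],[0,0,0],1],[[0,0,0.036],[0,0,0],1],[[0,0,0.036],[0,0,0],1],[[0,0,0.036],[0,0,0],0.3],[[0,0,0.036],[0,0,0],0.3],[[0,0,0.036],[0,0,0],0.3],[[0,0,0.036],[0,0,0],0.3]]'
python3 -m inch '[[[0,0,0],[0,0,0],0.1],[[0,0,0],[0,0,0],0.1],[[0,0,0],[0,0,0],0.1],[[0,0,0],[0,0,0],0.1],[[0,0,0],[0,0,0],0.1],[[0,0,0],[0,0,0],0.1]]'
python3 - <<'E'
from h import *
s=readout.state();print(s["q"],s["ft_torque"])
E
```

```text
clock: 17.5
tool_pos: [0.5165, 0.1401, 0.0553]
tcp_rot: [[-0.702, -0.713, 0.001], [-0.713, 0.702, 0.0], [-0.001, -0.0, -1.0]]
force: [1.1, -0.1, 0.5]
opening: 0.0643
grasp_force: 0.0
clock: 18.1
tool_pos: [0.5166, 0.1397, 0.055]
tcp_rot: [[-0.702, -0.712, 0.001], [-0.712, 0.702, -0.0], [-0.0, -0.001, -1.0]]
force: [0.6, -2.2, 3.7]
opening: 0.0532
grasp_force: 30.0
[ 0.58355438  0.97732782 -1.27758293  1.94557305  1.07250423  1.12891228
  1.20595259] [-0.26899276 -0.34101553 -0.00410714]
```

```bash
cat > t.py <<'E'
from h import *
s=readout.state();R=np.array(s["tcp_rot"]);print("yaw",np.arctan2(R[1,0],R[0,0]).round(4),"T",np.round(s["ft_torque"],3),"F",np.round(s["force"],1),"q7",round(float(s["q"][6]),3),s["clock"])
E
python3 -m inch '[[[0,0,0],[0,0,0.04],0.1],[[0,0,0],[0,0,0.08],0.1],[[0,0,0],[0,0,0.12],0.1],[[0,0,0],[0,0,0.16],0.1],[[0,0,0],[0,0,0.2],0.1],[[0,0,0],[0,0,0.24],0.1],[[0,0,0],[0,0,0.28],0.1],[[0,0,0],[0,0,0.32],0.1]]'|grep -E "pos|open|grasp"; python3 t.py
python3 -m inch '[[[0,0,0],[0,0,0.04],0.1],[[0,0,0],[0,0,0.08],0.1],[[0,0,0],[0,0,0.12],0.1],[[0,0,0],[0,0,0.16],0.1],[[0,0,0],[0,0,0.16],0.1]]'|grep -E "pos|open|grasp"; python3 t.py
```

```text
tool_pos: [0.5165, 0.1399, 0.055]
opening: 0.0532
grasp_force: 30.0
yaw -2.6697 T [-0.262 -0.311  0.125] F [ 1.2 -1.9  3.1] q7 0.909 18.9
tool_pos: [0.5165, 0.1399, 0.055]
opening: 0.0535
grasp_force: 30.0
yaw -2.8285 T [-0.142 -0.374  0.114] F [ 1.  -1.8  4. ] q7 0.763 19.4
```

Torque reads 0.12 N m of drag as expected. I'm continuing in small guarded steps that stop when the torque rises above 0.2.

```bash
echo 'raise SystemExit(int(s["ft_torque"][2]>0.2))'>>t.py
python3 -m inch '[[[0,0,0],[0,0,0.02],0.1],[[0,0,0],[0,0,0.04],0.1],[[0,0,0],[0,0,0.04],0.1]]'>/dev/null; python3 t.py &&
python3 -m inch '[[[0,0,0],[0,0,0.02],0.1],[[0,0,0],[0,0,0.04],0.1],[[0,0,0],[0,0,0.04],0.1]]'>/dev/null && python3 t.py &&
python3 -m inch '[[[0,0,0],[0,0,0.02],0.1],[[0,0,0],[0,0,0.04],0.1],[[0,0,0],[0,0,0.04],0.1]]'>/dev/null && python3 t.py &&
python3 -m inch '[[[0,0,0],[0,0,0.02],0.1],[[0,0,0],[0,0,0.04],0.1],[[0,0,0],[0,0,0.04],0.1]]'>/dev/null && python3 t.py &&
python3 -m inch '[[[0,0,0],[0,0,0.02],0.1],[[0,0,0],[0,0,0.04],0.1],[[0,0,0],[0,0,0.04],0.1]]'>/dev/null && python3 t.py &&
python3 -m inch '[[[0,0,0],[0,0,0.02],0.1],[[0,0,0],[0,0,0.04],0.1],[[0,0,0],[0,0,0.04],0.1]]'>/dev/null && python3 t.py &&
python3 -m inch '[[[0,0,0],[0,0,0.02],0.1],[[0,0,0],[0,0,0.04],0.1],[[0,0,0],[0,0,0.04],0.1]]'>/dev/null && python3 t.py
```

```text
yaw -2.869 T [-0.322 -0.454  0.146] F [ 1.7 -2.7  6.7] q7 0.726 19.7
yaw -2.9087 T [-0.264 -0.414  0.114] F [ 2.1 -2.7  5.8] q7 0.69 20.0
yaw -2.9486 T [-0.202 -0.452  0.117] F [ 1.2 -2.5  4.8] q7 0.654 20.3
yaw -2.9886 T [-0.258 -0.434  0.128] F [ 1.5 -0.8  4.7] q7 0.617 20.6
yaw -3.0287 T [-0.266 -0.41   0.132] F [ 1.8 -1.9  5.6] q7 0.581 20.9
yaw -3.0687 T [-0.258 -0.412  0.112] F [ 1.3 -2.1  4.7] q7 0.545 21.2
yaw -3.1086 T [-0.297 -0.426  0.137] F [ 1.4 -1.8  5.8] q7 0.508 21.5
```

```bash

python3 -m inch '[[[0,0,0],[0,0,0.02],0.1],[[0,0,0],[0,0,0.04],0.1],[[0,0,0],[0,0,0.04],0.1]]'>/dev/null; python3 t.py &&
python3 -m inch '[[[0,0,0],[0,0,0.02],0.1],[[0,0,0],[0,0,0.04],0.1],[[0,0,0],[0,0,0.04],0.1]]'>/dev/null && python3 t.py &&
python3 -m inch '[[[0,0,0],[0,0,0.02],0.1],[[0,0,0],[0,0,0.04],0.1],[[0,0,0],[0,0,0.04],0.1]]'>/dev/null && python3 t.py &&
python3 -m inch '[[[0,0,0],[0,0,0.02],0.1],[[0,0,0],[0,0,0.04],0.1],[[0,0,0],[0,0,0.04],0.1]]'>/dev/null && python3 t.py &&
python3 -m inch '[[[0,0,0],[0,0,0.02],0.1],[[0,0,0],[0,0,0.04],0.1],[[0,0,0],[0,0,0.04],0.1]]'>/dev/null && python3 t.py &&
python3 -m inch '[[[0,0,0],[0,0,0.02],0.1],[[0,0,0],[0,0,0.04],0.1],[[0,0,0],[0,0,0.04],0.1]]'>/dev/null && python3 t.py &&
python3 -m inch '[[[0,0,0],[0,0,0.02],0.1],[[0,0,0],[0,0,0.04],0.1],[[0,0,0],[0,0,0.04],0.1]]'>/dev/null && python3 t.py &&
python3 -m inch '[[[0,0,0],[0,0,0.02],0.1],[[0,0,0],[0,0,0.04],0.1],[[0,0,0],[0,0,0.04],0.1]]'>/dev/null && python3 t.py &&
python3 -m inch '[[[0,0,0],[0,0,0.02],0.1],[[0,0,0],[0,0,0.04],0.1],[[0,0,0],[0,0,0.04],0.1]]'>/dev/null && python3 t.py
```

```text
yaw 3.1347 T [-0.241 -0.472  0.061] F [ 1.6 -2.2  5.1] q7 0.472 21.8
yaw 3.0947 T [-0.217 -0.455  0.06 ] F [ 1.  -1.6  4.1] q7 0.436 22.1
yaw 3.0547 T [-0.221 -0.456  0.111] F [ 1.7 -0.6  5.4] q7 0.4 22.4
yaw 3.0148 T [-0.231 -0.498  0.141] F [ 1.3 -1.2  5.3] q7 0.364 22.7
yaw 2.9749 T [-0.233 -0.481  0.194] F [ 0.6 -1.1  5.5] q7 0.328 23.0
yaw 2.935 T [-0.187 -0.445  0.191] F [ 1.1 -1.2  4.6] q7 0.293 23.3
yaw 2.8956 T [-0.191 -0.518  0.273] F [ 1.4 -1.2  6.3] q7 0.257 23.6
```

```bash

python3 -m inch '[[[0,0,0],[0,0,0.01],0.1],[[0,0,0],[0,0,0.01],0.1]]'>/dev/null; python3 t.py 
python3 -m inch '[[[0,0,0],[0,0,0.01],0.1],[[0,0,0],[0,0,0.01],0.1]]'>/dev/null; python3 t.py
```

```text
yaw 2.886 T [-0.221 -0.535  0.323] F [ 1.4 -2.1  5.9] q7 0.249 23.8
yaw 2.8762 T [-0.186 -0.495  0.34 ] F [ 2.1 -0.8  5.1] q7 0.24 24.0
```

```bash

python3 -m inch '[[[0,0,0],[0,0,0.008],0.1],[[0,0,0],[0,0,0.008],0.1]]'>/dev/null; python3 t.py 
python3 -m inch '[[[0,0,0],[0,0,0.004],0.1],[[0,0,0],[0,0,0.004],0.1]]'>/dev/null; python3 t.py;python3 -m inch '[[[0,0,0],[0,0,0],0.1]]'>/dev/null; python3 t.py
```

```text
yaw 2.8682 T [-0.255 -0.517  0.379] F [ 1.3 -1.9  5.2] q7 0.233 24.2
yaw 2.8645 T [-0.209 -0.562  0.465] F [ 1.7 -1.9  4.7] q7 0.229 24.4
yaw 2.8646 T [-0.242 -0.566  0.372] F [ 1.2 -1.7  5.1] q7 0.229 24.5
```

```bash

python3 -m inch '[[[0,0,0],[0,0,0.004],0.1],[[0,0,0],[0,0,0.004],0.1]]'>/dev/null; python3 t.py 
python3 -m inch '[[[0,0,0],[0,0,0.004],0.6],[[0,0,0],[0,0,0],0.6],[[0,0,0],[0,0,0],0.6],[[0,0,0],[0,0,0],0.6],[[0,0,0],[0,0,0],0.6]]'
python3 -m inch '[[[0,0,-0.02],[0,0,0],0.6],[[0,0,-0.05],[0,0,0],0.6],[[0,0,-0.1],[0,0,0],0.6],[[0,0,-0.15],[0,0,0],0.6],[[0,0,-0.2],[0,0,0],0.6],[[0,0,-0.2],[0,0,0],0.6],[[0,0,-0.2],[0,0,0],0.6],[[0,0,-0.2],[0,0,0],0.6]]'
python3 - <<'E'
from h import *
c=cams.snapshot("scene")
f=c["frame"][160:232,315:385];cv2.imwrite("pics/n4.png",cv2.resize(f,None,fx=8,fy=8,interpolation=cv2.INTER_CUBIC))
E
```

```text
yaw 2.8605 T [-0.232 -0.481  0.39 ] F [ 1.7 -1.2  5.2] q7 0.226 24.7
clock: 25.2
tool_pos: [0.5158, 0.14, 0.0545]
tcp_rot: [[-0.96, 0.279, -0.001], [0.279, 0.96, 0.0], [0.001, -0.0, -1.0]]
force: [-0.0, 0.1, 0.0]
opening: 0.0732
grasp_force: 0.0
clock: 26.0
tool_pos: [0.5156, 0.1393, 0.2537]
tcp_rot: [[-0.96, 0.279, -0.001], [0.279, 0.96, -0.001], [0.001, -0.001, -1.0]]
force: [-0.3, 0.2, -0.3]
opening: 0.0735
grasp_force: 0.0
```

View pics/n4.png

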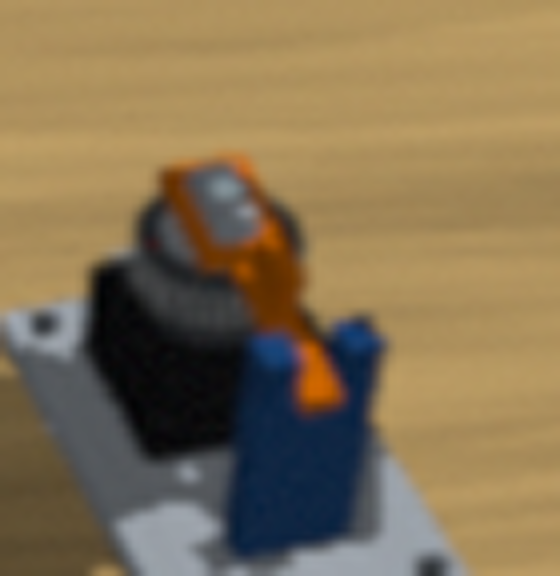

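n4: the key is still flat on the head (225,205) with its tail (320,380) between the prongs, and the gripper is clear. The last four torque readings averaged about 0.40 N m.

```bash
python3 -c "
from station import job
print(job.sign_off())"
```

```text
the job is handed in; nothing more can be done
None
```

The job is handed in: the key is fitted over the head with its tail in the fork and released, and the lock ring was turned clockwise to about 0.40 N m (highest reading 0.47), then let go, at about 26 s on the robot's clock.

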